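# Take the blue study out of the drawer and hold it to the lamp

### The arm

A 6-joint arm with a two-finger parallel gripper is mounted at the origin on the work surface. World frame = base frame: x ahead of the robot, y to its left, z up, the work surface at z = 0. Lengths are in m, angles in degrees, forces in N, time in s.
With the tool pointing down it reaches from about 0.35 to 0.875 m from the base axis. Payload 4.2 kg.
Tool frame: the origin (TCP) lies at the very end of the fingers, on their centre line; the grasp point (between the pads) lies 19 mm behind it (r.grip_point_offset is the distance from the TCP to the grasp point, in m); z points along the fingers, y is the line along which they close (so a half turn about z gives the same grasp; the last joint's range is limited). The gripper opens to 87 mm and grips with 3 to 60 N. Pads are 19 mm wide; open, the fingers measure 117 mm over their backs; the gripper's body (75 mm by 190 mm) begins 51 mm behind the grasp point.
Start: joints at [90.046, 22.042, 0.453, 0, -68.411, -14.817], TCP at [0.159, 0.604, 0.223] pointing down, gripper open.
Joint ranges: [-179.83, 179.83], [-69.29, 118.12], [-61.27, 80.66], [-181.25, 117.63], [-171.15, -9.14], [-177.46, 177.46]. Speed limits (degrees/s): [159.86, 159.86, 180, 180, 180, 180].

### API

Orientations are given as a 3x3 rotation matrix whose columns are the frame's x, y, z axes.
In Python, from station import r, cams gives the robot as it stands. The module is installed in compiled form; this text tells all that it offers.
- The arm moves only by the shell command python3 -m handwheel 'ROWS'. ROWS is JSON, a list that holds one entry, the list of rows, each a list of 7 numbers: the turn, a rotation vector about the tool's x, y, z in units of 6 degrees (1.0 is 6 degrees), then the shift along the tool's x, y, z in m, then the finger opening in m, from 0 to 0.087. In form: [[[ax, ay, az, x, y, z, jaw], ...]]. A call has 1 to 12 rows; each row shifts and turns the commanded pose from where the row before left it, along the tool's axes as they then stand; what a row does not reach is not made up. A row lasts 1/10 s, in which the tool goes at most 50 mm and 8.59 degrees, less where a joint would pass 70% of its speed; a pose out of reach is approached as far as the arm can. A call with a gripper value outside its range is refused whole. The fingers move at their own pace and stop on an object; the grip force is fixed at half the most. Time passes only in rows, so rows that do not move let the fingers close. It gives the time, the measured TCP pose, the force, the opening and the grip force at its end, in the units of the state.
- r.sense(): the state, without advancing time (a new reading comes with each control period).
- cams.capture(name): name is "side" or "top" or "wrist"; returns the picture (420x560x3 uint8, red, green, blue); there is no depth.
- cams.get_calibration(name): a dict with "camera_matrix" (3x3 intrinsics, pixels), "rvec" (rotation vector, rad) and "tvec" (3), from world to camera coordinates, as OpenCV has them; the wrist camera has in their place "T_tool_cam" (4x4, takes a point from camera to tool coordinates, whose origin is the TCP and whose axes are the flange's). Camera axes: x right, y down, z forward; pixel columns grow to the right and rows downward; lengths in m; the calibration is good to about 2 mm. A picture is of the moment at which its call begins: read the wrist's pose just before it. get_calibration takes no time and is no camera call.
- r.finish_job(): hands the job in; it is judged then, once.
The state is a dict: "time_s": time; "joints": joint angles; "joint_velocities": joint speeds; "effort": joint torques, N m; "tcp_pos": TCP position; "ee_rot": TCP orientation; "wrist_force": force on the tool from outside, world axes, zero at the start; "moment": the same for the moment, N m; "gripper_width": opening from 0.0 (shut) to 1.0 (fully open); "gripper_force": force on a finger pad.
Only numpy, scipy, OpenCV 4.12 (cv2) and the standard library are available. Lean on these libraries where they do the work, as an engineer would, in place of code of your own. Each camera call takes 0.05 s, during which the arm holds its last target. There are 200 camera calls.

### The job

Pull the drawer of the chest open, draw the blue study up out of its groove in the rack, then turn it so that its painted face looks squarely at the lamp's bulb, leaning back with the face up to the light, about 30 cm from the bulb. Finish while still holding it there in the gripper, raised well clear of everything, so that the painter can match the colour. Leave the drawer open, the other studies in their grooves and everything else on the table where it is, and do not bump the lamp.

Things in the scene. Friction and masses are not known exactly. Their poses are not given: they have to be found in the camera images.
- chest: Small wooden drawer chest fixed to the table, 260 deep (x) x 300 wide (y) x 145 high, with one drawer. Origin at the foot of its carcass's front, midway along; the front, with the drawer, looks to its -x, towards the robot, and the carcass lies to +x of the origin.
- drawer (a joint): How far the drawer is pulled out along the chest's -x, in m: 0 shut (always so at the start), 0.17 fully out. Friction about 1.5 N; it stays where it is left. A study can be lifted past the front edge of the chest's top once the drawer is out by more than about 0.135.
- pull (a point): Middle of the drawer's pull: a dark round steel bar, 10 thick, 100 long, level and parallel to the drawer front (chest's y), 40 in front of it, 29 below the top of the chest. Free above and below, with a post at each end. Axes as the chest's. Moves with the drawer.
- rack (a point): Centre of the rack in the drawer, on the drawer floor, 22 above the table; axes as the chest's; moves with the drawer. Four grooves along the chest's x, at y = -90, -30, 30, 90 mm from here, 11 wide, in wooden combs 34 high (draw a study straight up 40 to clear them); a study stands on edge in each. Drawer sides and back reach 62 above the table, its front 142.
- blue_centre (a point): The blue study: painted plywood panel, 110 long (own x) x 9 thick (own y) x 100 high (own z), about 70 g, on edge in any of the four grooves. Point: the panel's middle, 50 below the top edge. Own +y is where the painted face looks: blue with a white crescent (top edge blue, back bare wood); in the rack all faces look to the chest's -y. 51 of free space to each neighbour.
- red_centre (a point): The red study, two upright bars on it. Same size and build as the blue one, filed in another groove of the rack; the point is the middle of the panel, half-way up, axes as for the blue one.
- yellow_centre (a point): The yellow study, two discs on it. Same size and build as the blue one, filed in another groove of the rack; the point is the middle of the panel, half-way up, axes as for the blue one.
- green_centre (a point): The green study, two level bars on it. Same size and build as the blue one, filed in another groove of the rack; the point is the middle of the panel, half-way up, axes as for the blue one.
- lamp: Blue-green desk lamp fixed to the table: round foot 160 across, two thin steel arms reaching up to 570, and a shade 140 across at its mouth, about 110 long, around the bulb, with its mouth turned down towards the working place. Origin on the table straight below the bulb; the foot's centre lies at x 120, y -100 from there.
- bulb (a point): Centre of the lamp's glowing bulb, 52 across, in the mouth of the shade, 490 above the table.
- brush_tin: Steel tin with brushes, 76 across, 240 high with them. Origin under its centre. To be left alone.
- spirit_can: Red can, 66 across, 125 high. Origin under its centre. To be left alone.
- medium_bottle: Amber bottle, 50 across, 130 high. Origin under its centre. To be left alone.
- tube_a: Aluminium paint tube with a blue band, lying, 140 long, 27 high. Origin under its middle. To be left alone.
- tube_b: Aluminium paint tube with an orange band, lying, 140 long, 27 high. Origin under its middle. To be left alone.
- pigment_jar: Glass jar, 52 across, 75 high, standing on top of the chest, 35 or more behind its front edge. Origin under its centre. To be left alone.

How it is judged:
By the outcome, as a careful person would: the job done as asked, in the order asked, and still so for the second after the job is handed in, while the arm keeps its last pose, push and grip.
It also fails if it takes over 56 s, if anything falls off the work surface, if the arm or the gripper's body presses on something with over 40 N, if the wrist force passes 120 N, or if a joint passes its speed limit or range.

## Working session

There is one attempt and no reset: what is moved stays moved. The work goes in short steps, Python scripts to look and compute and a shell command to move; the robot and the scene stay as the last step left them, time stands still between calls to the robot, and variables do not carry over. Pictures are saved under pics/ and viewed, at most 10 in all, crops included, and the job is handed in when it is done.

```bash
mkdir -p pics; python3 - <<'E'
from station import r,cams
import cv2,numpy as np
s=r.sense();print(s['time_s'],s['tcp_pos'],np.round(s['ee_rot'],3).tolist(),s['gripper_width'])
for n in("side","top"):
    cv2.imwrite(f"pics/{n}0.png",cams.capture(n)[:,:,::-1]);c=cams.get_calibration(n)
    R=cv2.Rodrigues(np.array(c['rvec']))[0];print(n,np.round(c['camera_matrix'],1).tolist(),'pos',(-R.T@np.ravel(c['tvec'])).round(3),R.round(2).tolist())
print(np.round(cams.get_calibration("wrist")["T_tool_cam"],3).tolist(), np.round(cams.get_calibration("wrist")["camera_matrix"],1).tolist())
E
```

```text
0.0 [0.15914956 0.60376132 0.22144842] [[0.967, -0.255, -0.0], [-0.255, -0.967, -0.002], [0.0, 0.002, -1.0]] 1.0008598185665738
side [[388.6, 0.0, 273.3], [0.0, 388.6, 206.4], [0.0, 0.0, 1.0]] pos [0.361 1.127 0.906] [[-0.99, -0.15, 0.0], [-0.07, 0.46, -0.88], [0.13, -0.87, -0.47]]
top [[463.6, 0.0, 280.7], [0.0, 463.6, 216.4], [0.0, 0.0, 1.0]] pos [ 0.265 -0.014  1.953] [[-0.02, -1.0, -0.01], [-0.98, 0.03, -0.17], [0.17, 0.01, -0.98]]
[[-0.0, -0.963, -0.27, 0.073], [1.0, -0.001, 0.001, 0.0], [-0.001, -0.27, 0.963, -0.162], [0.0, 0.0, 0.0, 1.0]] [[370.0, 0.0, 278.6], [0.0, 370.0, 211.8], [0.0, 0.0, 1.0]]
```

View pics/side0.png

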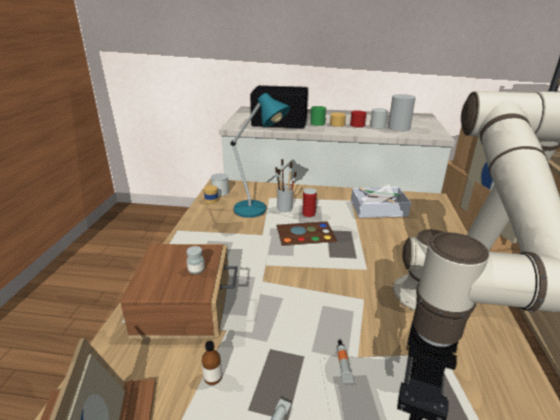

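View pics/top0.png

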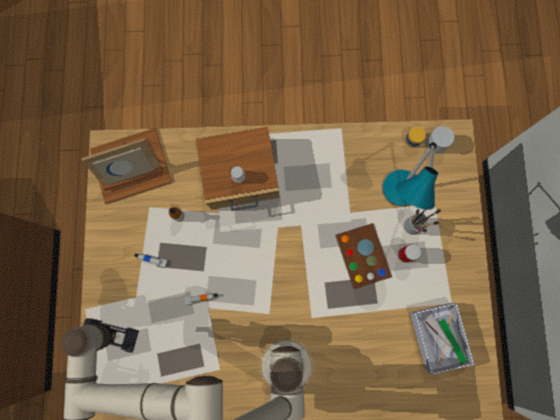

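The side view shows the chest (120-225, 245-340) with its pull near (237,276), the lamp shade near (270,108), and the jar on the chest. The top view shows the chest (197-280, 128-212), the pull near (243,206), and the lamp shade near (425,185). Next I'll make enlarged crops for the corners and the bulb.

```bash
python3 - <<'E'
import cv2,numpy as np
t=cv2.imread('pics/top0.png');s=cv2.imread('pics/side0.png')
z=lambda im,x,y,w,h,k:cv2.resize(im[y:y+h,x:x+w],None,fx=k,fy=k,interpolation=cv2.INTER_CUBIC)
a=z(t,185,120,100,100,4);b=z(t,375,130,100,100,4)[:, :400]
c=z(s,225,80,100,50,4);d=z(s,120,235,150,112.5.__int__(),200/112)
d=cv2.resize(d,(400,200))
cv2.imwrite('pics/c1.png',np.vstack([np.hstack([a,b]),np.hstack([c,d[:200]])]))
E
```

```text
(no output)
```

View pics/c1.png

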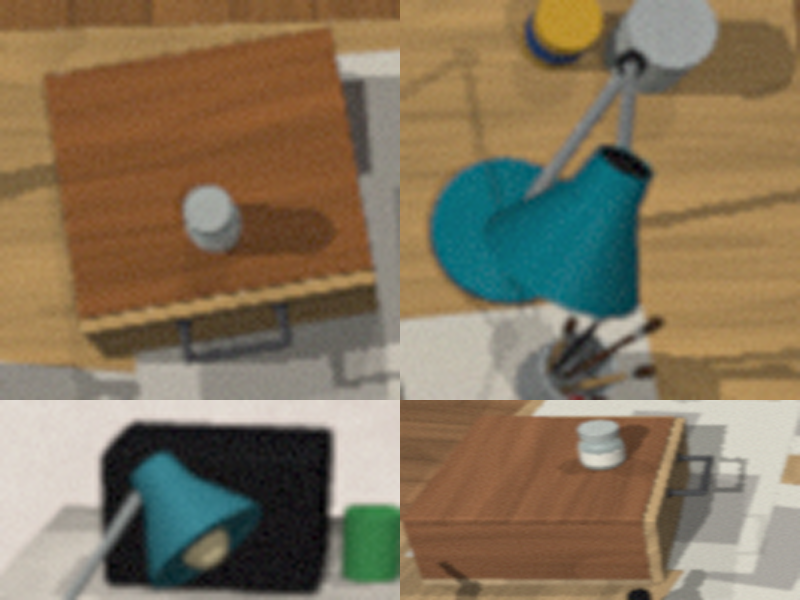

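The crops show these pixel positions:
- Chest top back corners at about (197,138.8) and (267.8,127.3).
- Drawer front edge from about (206,203) to (278.8,191.5).
- Pull bar from (232,208.8) to (257,205.8).
- Foot centre at about (401,187).
- Bulb in the side view at about (276.8,117).

```bash
cat > h.py <<'E'
import numpy as np,cv2
from station import r,cams
def ray(n,px,T=None):
    c=cams.get_calibration(n);K=np.array(c['camera_matrix']);d=np.linalg.inv(K)@[px[0],px[1],1]
    if n=='wrist':
        X=T@np.array(c['T_tool_cam']);return X[:3,3],X[:3,:3]@d
    R=cv2.Rodrigues(np.array(c['rvec']))[0];return -R.T@np.ravel(c['tvec']),R.T@d
def onz(n,px,z,T=None):
    o,d=ray(n,px,T);return o+d*(z-o[2])/d[2]
def Tt():
    s=r.sense();T=np.eye(4);T[:3,:3]=s['ee_rot'];T[:3,3]=s['tcp_pos'];return T
E
python3 - <<'E'
from h import *
P={k:onz('top',p,z).round(4) for k,p,z in [('BL',(197,138.8),.145),('BR',(267.8,127.3),.145),('FL',(206,202.5),.142),('FR',(278.8,191.3),.142),('pL',(232,208.8),.116),('pR',(257,205.8),.116),('foot',(401,187.5),.02)]}
for k,v in P.items():print(k,v)
print('wid',np.linalg.norm(P['BL']-P['BR']),np.linalg.norm(P['FL']-P['FR']),'dep',np.linalg.norm(P['BL']-P['FL']),np.linalg.norm(P['BR']-P['FR']))
a=lambda v:np.degrees(np.arctan2(v[1],v[0]))
print('yaw from L-R',a(P['BL']-P['BR'])-90,a(P['FL']-P['FR'])-90,a(P['pL']-P['pR'])-90,'from dep',a(P['BL']-P['FL']),a(P['BR']-P['FR']))
b=onz('side',(276.8,117),.49);print('bulb',b,np.linalg.norm(b[:2]-P['foot'][:2]))
pb=onz('side',(237.5,265),.116);print(pb)
R=cv2.Rodrigues(np.array(cams.get_calibration('top')['rvec']))[0]
c=cams.get_calibration('top');print(cv2.projectPoints(b.reshape(1,3),np.array(c['rvec']),np.array(c['tvec']),np.array(c['camera_matrix']),None)[0].ravel())
E
```

```text
BL [0.9181 0.3387 0.145 ]
BR [0.9587 0.0479 0.145 ]
FL [0.6514 0.3014 0.142 ]
FR [0.689  0.0094 0.142 ]
pL [0.628  0.2006 0.116 ]
pR [0.6375 0.0993 0.116 ]
foot [ 0.7195 -0.5105  0.02  ]
wid 0.29362050337127343 0.29441086936456673 dep 0.2693124208052797 0.2724506193789987
yaw from L-R 7.947966302227968 7.337436533269553 5.357577153784348 from dep 7.961603540858512 8.124153872085044
bulb [ 0.57851305 -0.40192903  0.49      ] 0.17794655344142898
[0.63891666 0.09385865 0.116     ]
[405.46836178 196.60450646]
```

```bash
python3 -m handwheel '[[[0,0,-0.94,0,0,-0.01,0],[0,0,-0.94,0,0,-0.01,0],[0,0,-0.94,0,0,-0.01,0],[0,0,-0.95,0,0,-0.01,0],[0,0,0,0.0275,0.0366,0,0],[0,0,0,0.0275,0.0366,0,0],[0,0,0,0.0275,0.0366,0,0],[0,0,0,0.0275,0.0366,0,0],[0,0,0,0.0275,0.0366,0,0],[0,0,0,0.0275,0.0366,0,0],[0,0,0,0.0275,0.0366,0,0],[0,0,0,0.0275,0.0366,0,0]]]'; python3 -m handwheel '[[[0,0,0,0.0275,0.0366,0,0],[0,0,0,0.0275,0.0366,0,0],[0,0,0,0.0275,0.0366,0,0],[0,0,0,0.0275,0.0366,0,0],[0,0,0,0.0275,0.0366,0,0],[0,0,0,0.0275,0.0366,0,0],[0,0,0,0,0,0,0],[0,0,0,0,0,0,0]]]'
python3 - <<'E'
from h import *
T=Tt();print(T.round(4).tolist());np.save('T1',T)
cv2.imwrite('pics/w1.png',cams.capture('wrist')[:,:,::-1])
E
```

```text
time_s: 1.3
tcp_pos: [0.418, 0.3426, 0.2623]
ee_rot: [[0.991, 0.137, -0.0], [0.137, -0.991, -0.0], [-0.001, 0.0, -1.0]]
wrist_force: [0.4, 1.4, -0.3]
gripper_width: 0.03
gripper_force: 0.0
time_s: 2.1
tcp_pos: [0.6108, 0.1482, 0.2613]
ee_rot: [[0.991, 0.134, -0.002], [0.134, -0.991, -0.001], [-0.002, 0.0, -1.0]]
wrist_force: [0.3, 0.4, -1.3]
gripper_width: 0.002
gripper_force: 0.0
[[0.991, 0.1342, -0.0021, 0.6108], [0.1342, -0.991, -0.0005, 0.1482], [-0.0021, 0.0003, -1.0, 0.2613], [0.0, 0.0, 0.0, 1.0]]
```

View pics/w1.png

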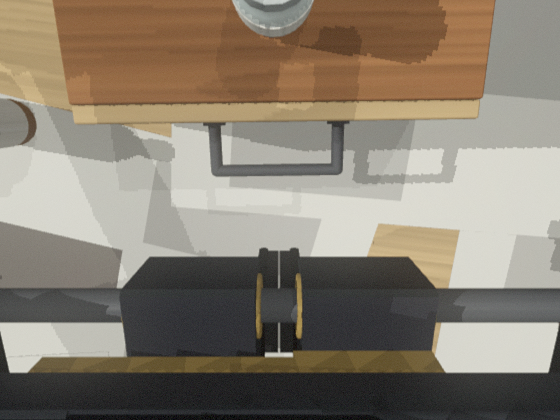

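The wrist view shows the bar from (216,170) to (342,170), the drawer front's lower edge from (76,123) to (478,118), and the jar near (274,10).

```bash
python3 - <<'E'
from h import *
T=np.load('T1.npy');R=T[:3,:3]
for k,p,z in [('bl',(216,170),.116),('br',(342,170),.116),('bm',(279,170),.116),('fl',(76,123),.142),('fr',(478,118),.142),('jar',(274,37),.2)]:
    q=onz('wrist',p,z,T);print(k,q.round(4),'tool',(R.T@(q-T[:3,3])).round(4))
E
```

```text
bl [0.6268 0.2028 0.116 ] tool [ 0.0235 -0.052   0.1453]
br [0.6409 0.0984 0.116 ] tool [0.0234 0.0534 0.1453]
bm [0.6338 0.1506 0.116 ] tool [0.0235 0.0007 0.1453]
fl [0.6527 0.3046 0.142 ] tool [ 0.0628 -0.1494  0.1192]
fr [0.6959 0.0109 0.142 ] tool [0.0662 0.1474 0.1192]
jar [0.7205 0.1654 0.2   ] tool [ 0.1112 -0.0023  0.0611]
```

```bash
python3 -m handwheel '[[[0,0,0.05,0.023,0.01,0.02,0],[0,0,0,0.023,0.01,0.03,0],[0,0,0,0,0,0.03,0],[0,0,0,0,0,0.03,0],[0,0,0,0,0,0.03,0],[0,0,0,0,0,0.021,0],[0,0,0,0,0,0,0],[0,0,0,0,0,0,0]]]'
```

```text
time_s: 2.95
tcp_pos: [0.6588, 0.1369, 0.1023]
ee_rot: [[0.991, 0.134, 0.001], [0.134, -0.991, -0.0], [0.001, 0.0, -1.0]]
wrist_force: [-0.1, -0.0, 0.3]
gripper_width: 0.007
gripper_force: 0.0
```

```bash
python3 -m handwheel '[[[0,0,0,-0.007,0,0,0],[0,0,0,-0.012,0,0,0],[0,0,0,-0.0155,0,0,0],[0,0,0,-0.0155,0,0,0],[0,0,0,-0.0155,0,0,0],[0,0,0,-0.0155,0,0,0],[0,0,0,-0.0155,0,0,0],[0,0,0,-0.0155,0,0,0],[0,0,0,-0.0155,0,0,0],[0,0,0,-0.0155,0,0,0],[0,0,0,-0.0155,0,0,0],[0,0,0,-0.012,0,0,0]]]'
python3 -m handwheel '[[[0,0,0,0,0,0,0],[0,0,0,0,0,0,0],[0,0,0,0.004,0,0,0],[0,0,0,0,0,-0.03,0],[0,0,0,0,0,-0.04,0],[0,0,0,0,0,-0.05,0],[0,0,0,0,0,-0.05,0.087],[0,0,0,0,0,0,0.087],[0,0,0,0,0,0,0.087]]]'
python3 - <<'E'
from h import *
T=Tt();np.save('T2',T)
cv2.imwrite('pics/w2.png',cams.capture('wrist')[:,:,::-1])
E
```

```text
time_s: 4.15
tcp_pos: [0.4904, 0.1137, 0.1037]
ee_rot: [[0.991, 0.132, 0.005], [0.132, -0.991, 0.002], [0.005, -0.002, -1.0]]
wrist_force: [1.4, -0.3, 1.1]
gripper_width: 0.008
gripper_force: 1.0
time_s: 5.05
tcp_pos: [0.4948, 0.1143, 0.2726]
ee_rot: [[0.991, 0.131, 0.002], [0.131, -0.991, 0.002], [0.003, -0.002, -1.0]]
wrist_force: [0.0, -0.1, -1.9]
gripper_width: 0.195
gripper_force: 0.0
```

View pics/w2.png

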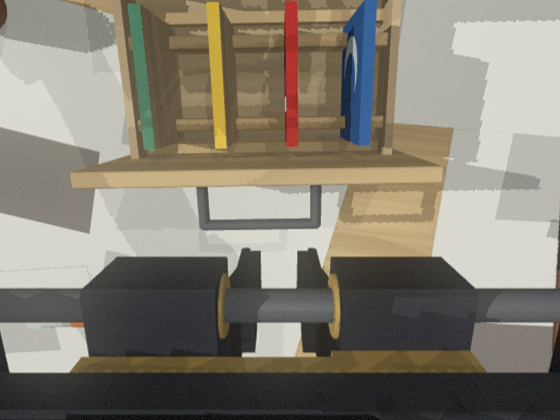

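```bash
python3 - <<'E'
from h import *
im=cv2.imread('pics/w2.png');a=cv2.resize(im[0:160,320:400],None,fx=3.75,fy=3.75,interpolation=cv2.INTER_CUBIC)
s=cams.capture('side')[:,:,::-1];b=cv2.resize(s[230:350,130:290],(480,360),interpolation=cv2.INTER_CUBIC)
cv2.imwrite('pics/c2.png',np.hstack([a,np.vstack([b,np.zeros((240,480,3),np.uint8)])]))
T=np.load('T2.npy');R=T[:3,:3]
hsv=cv2.cvtColor(im,cv2.COLOR_BGR2HSV)
m=cv2.inRange(hsv,(100,120,110),(130,255,255))
n,l,st,c=cv2.connectedComponentsWithStats(m);k=1+st[1:,4].argmax();print(st[k],c[k])
for y in(20,50,80,110,130,140):
    x=np.where(l[y]==k)[0];print(y,x.min(),x.max())
for p,z in [((368,145),.122),((357,145),.122),((372,2),.122),((204,224),.116),((321,224),.116),((75,184),.142),((441,181),.142)]:
    q=onz('wrist',p,z,T);print(p,q.round(4),'tool',(R.T@(q-T[:3,3])).round(4))
E
```

```text
[ 344    0   33  146 2884] [362.65048544  71.24791956]
20 349 375
50 357 374
80 351 372
110 351 371
130 350 370
140 350 369
(368, 145) [0.5481 0.0458 0.122 ] tool [0.0436 0.0751 0.1506]
(357, 145) [0.5469 0.0549 0.122 ] tool [0.0436 0.0659 0.1506]
(372, 2) [0.6539 0.0637 0.122 ] tool [0.1507 0.0712 0.1509]
(204, 224) [0.4592 0.1774 0.116 ] tool [-0.0274 -0.067   0.1567]
(321, 224) [0.473  0.0727 0.116 ] tool [-0.0275  0.0386  0.1565]
(75, 184) [0.4881 0.2785 0.142 ] tool [ 0.0146 -0.1635  0.1309]
(441, 181) [ 0.5289 -0.0128  0.142 ] tool [0.0169 0.1307 0.1304]
```

View pics/c2.png

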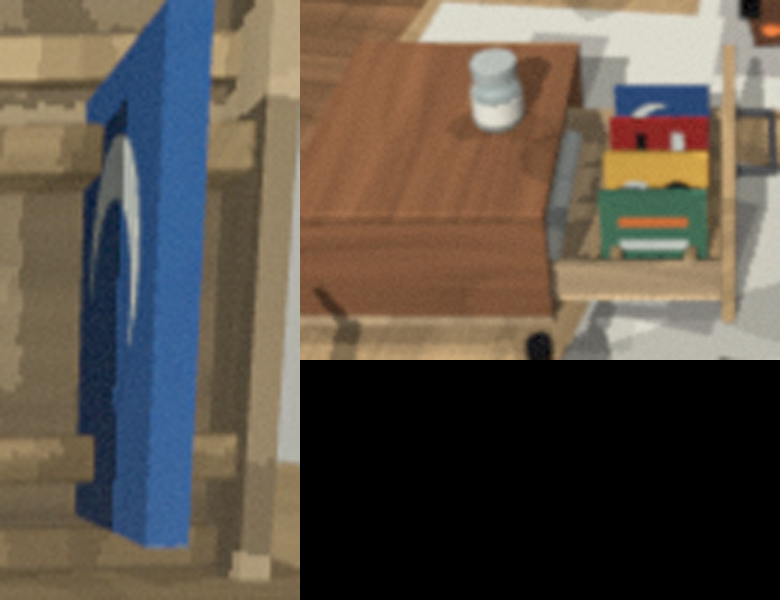

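The blue panel is at the right in the wrist view, with its top edge between about x 356 and 370 and its near end at row 146. The crescent is on its left side, towards world +y. The side view also shows painted faces looking +y, which contradicts the brief. I'll go by what the cameras show.

```bash
python3 - <<'E'
from h import *
s=r.sense();print(np.round(s['joints'],1),s['time_s'],np.round(s['tcp_pos'],4),s['gripper_width'])
for p in [(415,199),(411,197)]: print(onz('top',p,.49).round(3))
E
```

```text
[ 31.3   8.6 -11.1  -0.  -70.4  66.2] 5.15 [0.4935 0.1136 0.2701] 0.2806147435663163
[ 0.57  -0.432  0.49 ]
[ 0.577 -0.42   0.49 ]
```

```bash
python3 -m handwheel '[[[0,0,-0.02,0.033,0.023,0,0.05],[0,0,-0.02,0.033,0.023,0,0.05],[0,0,-0.03,0.031,0.0235,0.02,0.05],[0,0,0,0,0,0.03,0.05],[0,0,0,0,0,0.03,0.05],[0,0,0,0,0,0,0.05],[0,0,0,0,0,0,0.05]]]'
python3 - <<'E'
from h import *
T=Tt();np.save('T3',T)
cv2.imwrite('pics/w3.png',cams.capture('wrist')[:,:,::-1])
E
```

```text
time_s: 5.85
tcp_pos: [0.5992, 0.0575, 0.1905]
ee_rot: [[0.99, 0.139, -0.002], [0.139, -0.99, -0.002], [-0.003, 0.001, -1.0]]
wrist_force: [-0.4, -0.4, 1.7]
gripper_width: 0.575
gripper_force: 0.0
```

View pics/w3.png

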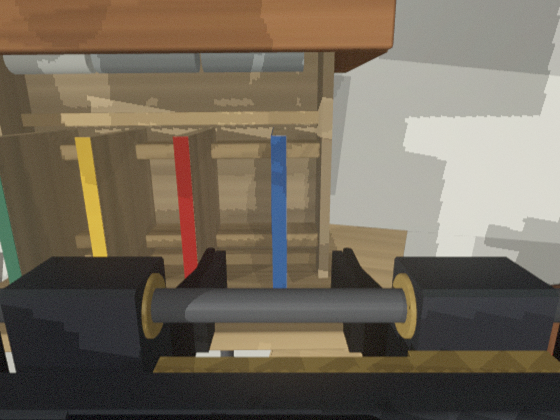

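The blue top edge spans x 272-286, centred between the fingers at about 279, with its far end at row 137.

```bash
python3 - <<'E'
from h import *
T=np.load('T3.npy');R=T[:3,:3]
for p in [(272,137),(286,137),(272,280),(287,280)]:
    print((R.T@(onz('wrist',p,.122,T)-T[:3,3])).round(4))
print(r.sense()['tcp_pos'])
E
```

```text
[ 0.0563 -0.0038  0.0684]
[0.0563 0.0048 0.0684]
[-0.0397 -0.0043  0.0686]
[-0.0397  0.006   0.0687]
[0.59997363 0.05791645 0.19216399]
```

```bash
python3 -m handwheel '[[[0,0,0,0,0.0005,0.03,0.05],[0,0,0,0,0,0.03,0.05],[0,0,0,0,0,0.03,0.05],[0,0,0,0,0,0.014,0.05],[0,0,0,0,0,0,0.03],[0,0,0,0,0,0,0.0],[0,0,0,0,0,0,0],[0,0,0,0,0,0,0],[0,0,0,0,0,0,0],[0,0,0,0,0,0,0],[0,0,0,0,0,0,0]]]'
```

```text
time_s: 7.0
tcp_pos: [0.5996, 0.0574, 0.0881]
ee_rot: [[0.99, 0.139, 0.001], [0.139, -0.99, 0.0], [0.001, 0.0, -1.0]]
wrist_force: [-0.5, 0.5, 3.1]
gripper_width: 0.094
gripper_force: 30.0
```

```bash
python3 -m handwheel '[[[0,0,0,0,0,-0.01,0],[0,0,0,0,0,-0.015,0],[0,0,0,0,0,-0.02,0],[0,0,0,0,0,-0.02,0],[0,0,0,0,0,-0.025,0],[0,0,0,0,0,-0.03,0],[0,0,0,0,0,-0.04,0],[0,0,0,0,0,-0.04,0],[0,0,0,0,0,-0.03,0],[0,0,0,0,0,-0.02,0],[0,0,0,0,0,0,0]]]'
python3 - <<'E'
from h import *
T=Tt();np.save('T4',T);print(T[:3,3],r.sense()['time_s'],r.sense()['joints'])
cv2.imwrite('pics/s4.png',np.hstack([cv2.resize(cams.capture('side')[:,:,::-1],(400,300)),cv2.resize(cams.capture('wrist')[:,:,::-1],(400,300))]))
E
```

```text
time_s: 8.1
tcp_pos: [0.6005, 0.0574, 0.3417]
ee_rot: [[0.99, 0.139, 0.007], [0.139, -0.99, 0.002], [0.008, -0.001, -1.0]]
wrist_force: [1.1, -0.2, 0.3]
gripper_width: 0.103
gripper_force: 30.0
[0.60046997 0.05741063 0.34166997] 8.1 [ 2.08542472e+01  1.65500309e+01  9.17587426e+00  5.90506858e-02
 -8.21912267e+01  7.71131878e+01]
```

View pics/s4.png

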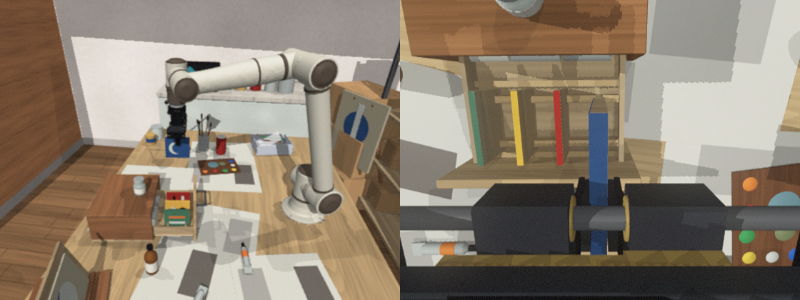

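The study is lifted with its crescent face towards +y, so my reading of the face was right. The other studies are still in place and the drawer is open. Next I'll refine the bulb position.

```bash
python3 - <<'E'
from h import *
im=cv2.imread('pics/side0.png');h=cv2.cvtColor(im,cv2.COLOR_BGR2HSV)
sub=im[105:128,258:292].astype(int)
m=((im[:,:,2].astype(int)>im[:,:,0]+10)&(im[:,:,2]>110)).astype(np.uint8);m[:105]=0;m[128:]=0;m[:,:262]=0;m[:,290:]=0
c=max(cv2.findContours(m,0,1)[0],key=cv2.contourArea);print('bulb',cv2.boundingRect(c),cv2.minEnclosingCircle(c),cv2.contourArea(c))
for y in range(108,126):print(y,''.join('#' if v else '.' for v in m[y,262:290]))
def tri(a,b):
    o1,d1=a;o2,d2=b;A=np.stack([d1,-d2],1);t=np.linalg.lstsq(A,o2-o1,rcond=None)[0];p,q=o1+t[0]*d1,o2+t[1]*d2;return (p+q)/2,np.linalg.norm(p-q)
print(tri(ray('side',(276,115.8)),ray('top',(415.6,198))))
print(tri(ray('side',(276.8,116.5)),ray('top',(415.6,198))))
print(onz('side',(276,115.8),.49),onz('side',(276.5,116.5),.49))
E
```

```text
bulb (272, 113, 9, 8) ((276.0, 116.5), 4.717090606689453) 33.5
108 ............................
109 ............................
110 ............................
111 ............................
112 ............................
113 .................#..........
114 ...............####.........
115 ..............#####.........
116 .............######.........
117 ...........########.........
118 ...........########.........
119 ..........########..........
120 ............#####...........
121 ............................
122 ............................
123 ............................
124 ............................
125 ............................
(array([ 0.580425  , -0.4352576 ,  0.48480051]), np.float64(0.012406227131721266))
(array([ 0.57908761, -0.43612361,  0.48209895]), np.float64(0.008655523538596891))
[ 0.58430785 -0.41947615  0.49      ] [ 0.58078047 -0.40921746  0.49      ]
```

```bash
python3 -m handwheel '[[[0,0,0,-0.015,0.018,0,0],[0,0,0,-0.0235,0.028,0,0],[0,0,0,-0.0235,0.028,0,0],[0,0,0,-0.0235,0.028,0,0],[0,0,0,-0.0235,0.028,0,0],[0,0,0,-0.0235,0.028,0,0],[0,0,0,-0.0235,0.028,0,0],[0,0,0,-0.0235,0.028,0,0],[0,0,0,-0.0235,0.028,0,0],[0,0,0,-0.0235,0.028,0,0],[0,0,0,-0.0235,0.028,0,0],[0,0,0,-0.0235,0.028,0,0]]]'
python3 -m handwheel '[[[0,0,1.2,0,0,0,0],[0,0,1.2,0,0,0,0],[0,0,1.2,0,0,0,0],[0,0,1.2,0,0,0,0],[0,0,1.2,0,0,0,0],[0,0,1.2,0,0,0,0],[0,0,1.2,0,0,0,0],[0,0,1.2,0,0,0,0],[0,0,1.2,0,0,0,0]]]'
python3 -m handwheel '[[[0,0,1.2,0,0,0,0],[0,0,1.2,0,0,0,0],[0,0,1.2,0,0,0,0],[0,0,1.2,0,0,0,0],[0,0,1.2,0,0,0,0],[0,0,1.2,0,0,0,0],[0,0,1.2,0,0,0,0],[0,0,1.2,0,0,0,0],[0,0,1.2,0,0,0,0],[0,0,0,0,0,0,0]]]'
python3 -c "
from h import *
print(np.round(r.sense()['joints'],1))"
```

```text
time_s: 9.4
tcp_pos: [0.3719, -0.304, 0.3355]
ee_rot: [[0.99, 0.139, -0.003], [0.139, -0.99, 0.002], [-0.003, -0.002, -1.0]]
wrist_force: [0.0, -0.2, -0.8]
gripper_width: 0.104
gripper_force: 30.0
time_s: 10.3
tcp_pos: [0.3728, -0.3029, 0.3353]
ee_rot: [[0.543, -0.84, -0.004], [-0.84, -0.543, 0.002], [-0.004, 0.002, -1.0]]
wrist_force: [0.5, -0.0, -0.7]
gripper_width: 0.098
gripper_force: 30.0
time_s: 11.3
tcp_pos: [0.3729, -0.3029, 0.3355]
ee_rot: [[-0.524, -0.851, -0.004], [-0.851, 0.524, 0.002], [0.0, 0.004, -1.0]]
wrist_force: [-0.2, -0.3, -0.7]
gripper_width: 0.101
gripper_force: 30.0
[-19.7   4.1  -7.1  -0.  -79.  -11.9]
```

```bash
python3 -m handwheel '[[[0.97,0,0,0,0,0,0],[0.97,0,0,0,0,0,0],[0.97,0,0,0,0,0,0],[0.97,0,0,0,0,0,0],[0.97,0,0,0,0,0,0],[0.98,0,0,0,0,0,0],[0,0,0,0,0,0,0],[0,0,0,0,0,0,0]]]'
cat > chk.py <<'E'
from h import *
T=Tt();R=T[:3,:3];c=T[:3,3]+.016*R[:,2];B=np.array([.583,-.434,.49])
v=B-c;d=np.linalg.norm(v);n=-R[:,1];u=v/d
print('centre',c.round(4),'dist',d,'ang',np.degrees(np.arccos(u@n)),'elev n',np.degrees(np.arcsin(n[2])))
print('rotvec tool units',np.degrees(R.T@np.cross(n,u)).round(2)/6,'joints',np.round(r.sense()['joints'],1))
E
python3 chk.py
```

```text
time_s: 12.1
tcp_pos: [0.3734, -0.3034, 0.3373]
ee_rot: [[-0.523, -0.7, 0.487], [-0.852, 0.429, -0.3], [0.001, -0.572, -0.82]]
wrist_force: [0.7, -0.9, 1.1]
gripper_width: 0.103
gripper_force: 30.0
centre [ 0.3812 -0.3082  0.3242] dist 0.28992130413177036 ang 0.37706059827289784 elev n 34.86545474648797
rotvec tool units [ 0.00166667 -0.          0.06333333] joints [-13.7 -14.3 -37.3  17.9 -34.8 -29.6]
```

```bash
python3 -m handwheel '[[[0,0,0.06,0,0.01,0,0],[0,0,0,0,0,0,0],[0,0,0,0,0,0,0],[0,0,0,0,0,0,0],[0,0,0,0,0,0,0],[0,0,0,0,0,0,0]]]' && python3 chk.py && python3 - <<'E'
from h import *
cv2.imwrite('pics/e.png',np.hstack([cv2.resize(cams.capture(n)[:,:,::-1],(400,300)) for n in('side','top')]))
E
```

```text
time_s: 12.7
tcp_pos: [0.3669, -0.2992, 0.3319]
ee_rot: [[-0.529, -0.694, 0.488], [-0.849, 0.435, -0.301], [-0.004, -0.573, -0.819]]
wrist_force: [-0.1, -0.4, 0.1]
gripper_width: 0.102
gripper_force: 30.0
centre [ 0.3748 -0.304   0.3188] dist 0.2992758601485044 ang 0.11932461607023306 elev n 34.97625915415437
rotvec tool units [-0.015       0.         -0.01333333] joints [-13.3 -15.1 -38.9  18.7 -34.1 -31.2]
```

View pics/e.png

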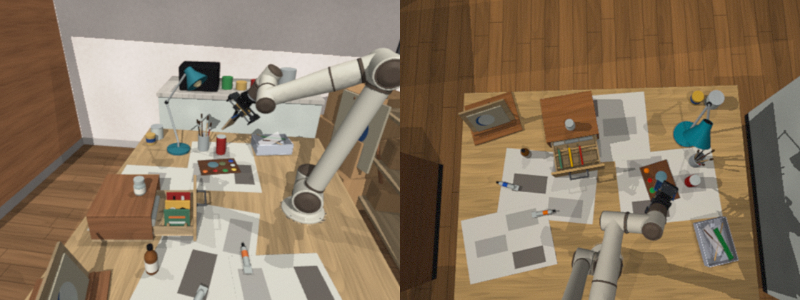

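The final views show the study held about 30 cm from the lamp, the drawer open, three studies filed and everything else in place. Handing in.

```bash
python3 -c "
from station import r
print(r.finish_job())"
```

```text
the job is handed in; nothing more can be done
None
```

The job is handed in: the drawer is open, and the blue study is held about 30 cm from the bulb by my measurements, facing it squarely and leaning back 35°, with its painted side identified from the cameras (in the rack it faced the chest's +y, not -y as the brief says).

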